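# Make up two pneumatic spare-part kits

## Task

Make up the two spare-part kits from the stock on the middle of the bench, one part to a compartment: the pressure gauge (in the wide compartment), the filter element and the short silencer go in the three-compartment tray, the solenoid coil and the long silencer in the two-compartment tray. Set each part down on the tray's floor the way up it is now (gauge dial up, element standing, coil flat, silencers lying); do not let any part drop. Leave the filter bowl, the elbow fitting and the ring nut where they are.

Things in the scene. Friction and masses are not known exactly. Their poses are not given: they have to be found in the camera images.
- gauge_c (a point): Pressure gauge lying on its back, dial up: round black case 50 mm in diameter and 26 mm high with a 1 mm bezel edge above, cream dial with a needle; a brass threaded stem sticks out level along its own +x, from the case to 47 mm from the case's centre, up to 16 mm wide, its axis 11 mm above the underside. About 0.11 kg. The point is the centre of the round case, 13 mm above its underside. z is up. A grip across the case along its own y clears the stem.
- element_c (a point): Filter element standing upright: cream cylinder 28 mm in diameter with black end caps 31 mm in diameter and 6 mm thick, 55 mm high in all, 40 g. The point is its centre, half-way up (27.5 mm). z is up; its yaw does not matter.
- coil_c (a point): Solenoid coil, a black plastic block lying flat: 44 mm along its own x, 32 mm along y, 30 mm high, a steel bush in its top; flat steel terminals stick out of its +x end to 33 mm from the point. About 0.12 kg. The point is the centre of the block, 15 mm above its underside. z is up.
- silencer_long_c (a point): The long exhaust silencer lying on its side: bronze-coloured cylinder 22 mm in diameter, then a brass hexagon 22 mm over its flats, together 54 mm long, then an 11 mm long, 13 mm thick threaded end at +x; 65 mm over all. About 0.09 kg. The point is on its axis, 11 mm above the surface, at the middle of the 54 mm; x runs along the axis (from -27 mm to +38 mm), y across it.
- silencer_short_c (a point): The short exhaust silencer lying on its side: as the long one and just as thick (22 mm), but cylinder and hexagon are together only 26 mm long, then an 8 mm threaded end at +x; 34 mm over all. 50 g. The point is on its axis, 11 mm above the surface, at the middle of the 26 mm; x runs along the axis (from -13 mm to +21 mm), y across it.
- tray3: The three-compartment kit tray, open sheet metal, loose, 0.9 kg, 232 mm long (its own x) by 122 mm wide (y); walls and floor 3 mm thick, walls and dividers 20 mm high over all. Origin: centre of its underside; z up. Inside, all compartments reach from y = -58 to +58 mm. Along x: a narrow compartment from -113 to -51 mm (middle -82), a narrow one from -48 to +14 mm (middle -17) and the wide one from +17 to +113 mm (middle +65).
- tray2: The two-compartment kit tray, of the same make, loose, 0.8 kg, 189 mm long (its own x) by 122 mm wide (y); walls and floor 3 mm thick, walls and divider 20 mm high over all. Origin: centre of its underside; z up. Inside, both compartments reach from y = -58 to +58 mm. Along x: one from -91.5 to -1.5 mm (middle -46.5), the other from +1.5 to +91.5 mm (middle +46.5).
- bowl_c (a point): Not for the kits: clear filter bowl standing mouth down on its black collar (49 mm over the collar's lugs, 82 mm high, loose, light). The point is its centre, 41 mm up.
- elbow_c (a point): Not for the kits: grey elbow fitting with a steel threaded end, lying flat, 41 mm by 39 mm and 20 mm high, loose. The point is its middle, 10 mm up; its two arms run along its own +x and +y.
- ringnut_c (a point): Not for the kits: flat grey plastic ring nut, 48 mm outside, 33 mm inside, 10 mm high, loose. The point is its centre, 5 mm up.
There are look-alikes about, which are no part of the job. What is shaped like the part that bears element_c but turquoise is not meant.

How it is judged:
By the outcome, as a careful person would: the job done as asked, in the order asked, and still so for the second after the job is handed in, with the robot touching nothing.
It also fails if it takes over 144 s, if anything falls off the work surface, if the arm or the gripper's body presses on something with over 40 N, if the wrist force passes 120 N, or if a joint passes its speed limit or range.

## Robot

A 7-joint arm with a two-finger parallel gripper is mounted at the origin on the work surface. World frame = base frame: x ahead of the robot, y to its left, z up, the work surface at z = 0. Lengths are in m, angles in rad, forces in N, time in s.
With the tool pointing down it reaches from about 0.4 to 0.85 m from the base axis. Payload 4.4 kg.
Tool frame: the origin (TCP) lies at the centre of the arm's flange, where the gripper is bolted on; the fingertips stand 199 mm ahead of it and the grasp point (between the pads) lies r.pinch_z ahead of it (r.pinch_z is the distance from the TCP to the grasp point, in m); z points along the fingers, y is the line along which they close (so a half turn about z gives the same grasp; the last joint's range is limited). The gripper opens to 94 mm and grips with 3 to 60 N. Pads are 16 mm wide; open, the fingers measure 119 mm over their backs; the gripper's body (75 mm by 177 mm) begins 78 mm behind the grasp point.
Start: joints at [1.208, 0.628, 0.038, 1.517, -0.027, 0.996, -0.02], TCP at [0.19, -0.622, 0.405] pointing down, gripper open.
Joint ranges: [-3.06, 3.06], [-0.37, 2.12], [-1.25, 1.32], [0.18, 2.47], [-1.1, 4.24], [0.23, 1.98], [-2.94, 2.94]. Speed limits (rad/s): [2.57, 2.57, 3.14, 3.14, 3.14, 3.14, 3.14].

## Interface

Orientations are given as a unit quaternion [x, y, z, w].
In Python, from plant import sense, viewer, job, search_frame, masks_of, r gives the robot as it stands.
- The arm moves only by the tool arm_command, never from a script. Its argument "plan" is a list that holds one entry, the list of rows, each a list of 7 numbers: the shift along the tool's x, y, z in cm, then the turn, a rotation vector about the tool's x, y, z in rad, then the opening, from -1 (shut) to 1 (fully open). A call has 1 to 20 rows; each row is the pose to reach, as a shift and turn from the pose commanded when the call began, along the tool's axes at that moment; what a row does not reach only later rows make up. A row lasts 1/8 s, in which the tool goes at most 62.5 mm and 10.7 degrees, less where a joint would pass 70% of its speed; a pose out of reach is approached as far as the arm can. A call with a gripper value outside its range is refused whole. The fingers move at their own pace and stop on an object; "newtons" is the grip in N (left out, the last holds). Time passes only in rows, so rows that repeat a pose let the fingers close. It gives the time, the measured TCP pose, the force, the opening and the grip force at its end, in the units of the state.
- sense(): the state, without advancing time (a new reading comes with each control period).
- viewer.get_image(name): name is "side" or "top"; returns a dict with "color" (384x512x3 uint8, red, green, blue), "depth" (384x512 float32, m along the optical axis (not along the pixel's ray), 0 where there is no reading), "intrinsics" (3x3 intrinsics, pixels), "extrinsics" (4x4, takes a point from camera to world coordinates). Camera axes: x right, y down, z forward; pixel columns grow to the right and rows downward; lengths in m; the calibration is good to about 2 mm. A picture is of the moment at which its call begins.
- job.sign_off(): hands the job in; it is judged then, once.
Trained networks look in the newest picture that a camera, given by its name, has taken for a name from the list of things; names that differ only in an ending like _2 or _b are one class to them, and where a whole thing is asked for, a point or a joint stands for the part that bears it (a point fixed in the world has none). Each returns a list of dicts, best first, with "p" (0 to 1); they miss things now and then, are a little off and sometimes report something else, mostly with a low value. They report only what shows in the picture. A call takes as long as a camera call. They do not tell look-alikes from the thing itself.
- search_frame(camera, label): "xyz" ([x, y, z] in m, in world coordinates, good to about 4 mm: the middle of the surface that is visible of it).
- masks_of(camera, label): "pixels" (384x512 bool, what is visible of it).
The state is a dict: "time_s": time; "joint_pos": joint angles; "dq": joint speeds; "effort": joint torques, N m; "tcp_pos": TCP position; "orientation": TCP orientation; "wrist_force": force on the tool from outside, world axes, zero at the start; "ft_torque": the same for the moment, N m; "gripper_width": finger opening in m; "gripper_force": force on a finger pad.
Only numpy, scipy, OpenCV 4.12 (cv2) and the standard library are available. Lean on these libraries where they do the work, as an engineer would, in place of code of your own. Each camera call takes 0.05 s, during which the arm holds its last target. There are 200 camera calls.

## Working session

There is one attempt and no reset: what is moved stays moved. The work goes in short steps, Python scripts to look and compute and a tool call to move; the robot and the scene stay as the last step left them, time stands still between calls to the robot, and variables do not carry over. Pictures are saved under pics/ and viewed, at most 14 in all, crops included, and the job is handed in when it is done.

Besides the shell and the picture viewer there is one more tool, called after ">>>" by a JSON object that holds its "fn" and its "kwargs", one argument or row to a line. arm_command: Moves the arm, as the interface text tells. Its arguments: {"type":"object","properties":{"plan":{"type":"array"},"newtons":{"type":"number"}},"required":["plan"]}

```bash
mkdir -p pics; ls; cat > h.py <<'E'
import numpy as np, cv2
from plant import sense, viewer, job, search_frame, masks_of, r
def cloud(im):
    d=im["depth"];K=im["intrinsics"];T=im["extrinsics"]
    v,u=np.mgrid[:d.shape[0],:d.shape[1]]
    P=np.stack([(u-K[0,2])/K[0,0]*d,(v-K[1,2])/K[1,1]*d,d],-1)
    return P@T[:3,:3].T+T[:3,3]
def pix(im,p):
    T=np.linalg.inv(im["extrinsics"]);q=T[:3,:3]@np.array(p)+T[:3,3];q=im["intrinsics"]@q
    return (q[:2]/q[2]).round(0).astype(int)
E
python3 - <<'E'
from h import *
s=sense();print({k:np.round(v,3) for k,v in s.items()},r.pinch_z)
for c in("top","side"):
    im=viewer.get_image(c);cv2.imwrite(f"pics/{c}0.png",im["color"][:,:,::-1])
    print(c,im["extrinsics"][:3,3].round(3),im["extrinsics"][:3,2].round(2))
    for n in "gauge_c element_c coil_c silencer_long_c silencer_short_c tray3 tray2 bowl_c elbow_c ringnut_c".split():
        print(n,[(np.round(o["xyz"],3).tolist(),round(o["p"],2),pix(im,o["xyz"]).tolist()) for o in search_frame(c,n)])
E
```

```text
pics
{'time_s': np.float64(0.0), 'joint_pos': array([ 1.208,  0.629,  0.038,  1.518, -0.027,  0.996, -0.02 ]), 'dq': array([ 0.001,  0.002, -0.002, -0.001, -0.   , -0.002,  0.001]), 'effort': array([ 0.0000e+00, -5.4973e+01,  1.1440e+00, -1.8663e+01, -5.2000e-02,
        2.4000e-02,  0.0000e+00]), 'tcp_pos': array([ 0.19 , -0.621,  0.404]), 'orientation': array([ 0.989,  0.148, -0.   , -0.001]), 'wrist_force': array([ 0.562, -0.342, -0.093]), 'ft_torque': array([ 0.054, -0.056,  0.007]), 'gripper_force': np.float64(0.0), 'gripper_width': np.float64(0.094)} 0.1804
top [ 0.435 -0.022  1.055] [ 0.15 -0.   -0.99]
gauge_c [([0.441, -0.116, 0.026], 0.74, [303, 268])]
element_c [([0.526, -0.119, 0.056], 0.61, [305, 227]), ([0.563, -0.052, 0.057], 0.54, [272, 209])]
coil_c [([0.689, -0.103, 0.027], 0.95, [295, 153]), ([0.52, -0.299, 0.003], 0.44, [386, 232])]
silencer_long_c [([0.567, 0.06, 0.021], 0.61, [220, 209]), ([0.542, 0.3, 0.007], 0.34, [109, 221])]
silencer_short_c []
tray3 [([0.538, 0.301, 0.006], 0.78, [109, 223]), ([0.524, -0.3, 0.001], 0.64, [386, 231])]
tray2 [([0.538, 0.301, 0
[... 367 characters left out ...]
element_c [([0.556, -0.046, 0.033], 0.9, [280, 192]), ([0.52, -0.107, 0.035], 0.8, [311, 186])]
coil_c [([0.687, -0.089, 0.027], 0.67, [251, 164]), ([0.674, 0.013, 0.042], 0.54, [223, 179])]
silencer_long_c [([0.562, 0.064, 0.02], 0.53, [242, 219])]
silencer_short_c [([0.444, 0.015, 0.017], 0.49, [301, 234])]
tray3 [([0.515, -0.302, 0.001], 0.65, [361, 165]), ([0.535, 0.304, -0.001], 0.64, [155, 297])]
tray2 [([0.515, -0.302, 0.001], 0.65, [361, 165]), ([0.535, 0.304, -0.001], 0.64, [155, 297])]
bowl_c [([0.675, 0.012, 0.043], 0.72, [223, 178])]
elbow_c [([0.667, 0.107, 0.013], 0.54, [194, 209])]
ringnut_c [([0.432, 0.113, 0.006], 0.73, [272, 267]), ([0.666, 0.108, 0.013], 0.62, [194, 210])]
```

```bash
python3 - <<'E'
from h import *
a=cv2.imread("pics/top0.png");cv2.imwrite("pics/top0c.png",cv2.resize(a[110:310,40:440],None,fx=2,fy=2,interpolation=cv2.INTER_CUBIC))
a=cv2.imread("pics/top0.png");cv2.imwrite("pics/mid.png",cv2.resize(a[130:290,180:330],None,fx=3.7,fy=3.7,interpolation=cv2.INTER_CUBIC))
E
```

```text
(no output)
```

View pics/top0c.png

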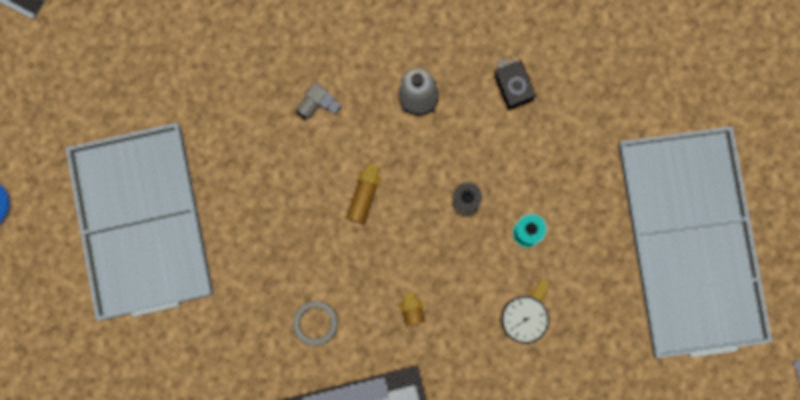

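View pics/mid.png

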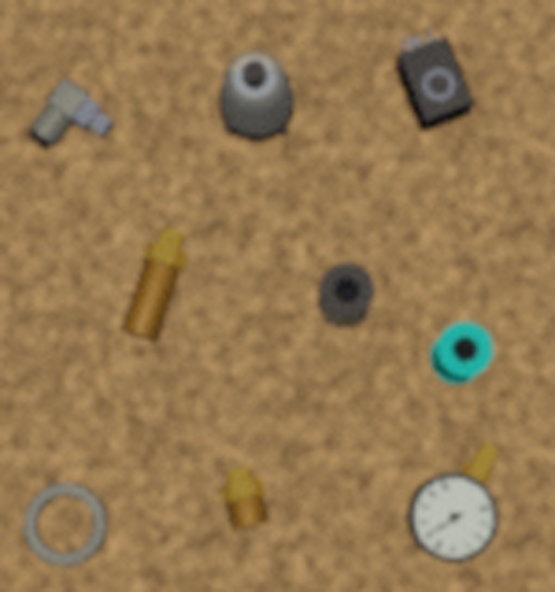

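View pics/side0.png

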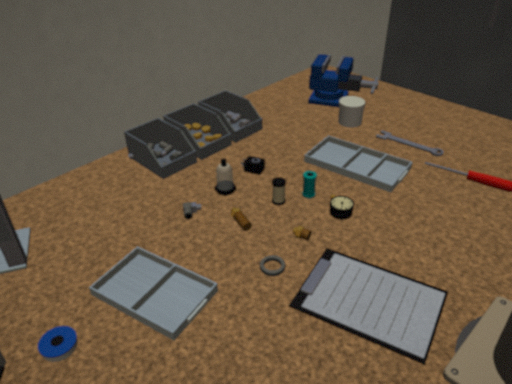

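Top view: the cream element with black caps is at (272,209), and the turquoise look-alike at (305,227) is not meant; the side view confirms a cream body at (280,192). The gauge is at (303,268), the coil at (295,153), the long silencer at (220,209), the short one around (245,265). The right tray (386,231) shows two dividers, so it is tray3, and the left one (109,223) is tray2.

```bash
python3 - <<'E'
from h import *
t=viewer.get_image("top");s=viewer.get_image("side");A=cloud(t);B=cloud(s)
def near(C,im,c,rad,z0,z1):
    m=(np.hypot(C[...,0]-c[0],C[...,1]-c[1])<rad)&(C[...,2]>z0)&(C[...,2]<z1)&(im["depth"]>0);return C[m]
def st(P):
    if len(P)<5:return len(P)
    q=P[:,:2].astype(np.float32)*1000;rr=cv2.minAreaRect(q);m=q.mean(0);w,V=np.linalg.eigh(np.cov((q-m).T))
    return len(P),"mean",m.round(1),"rect",np.round(rr[0],1),np.round(rr[1],1),round(rr[2],1),"pca",np.degrees(np.arctan2(V[1,1],V[0,1])).round(1),"z",np.percentile(P[:,2]*1000,[5,50,95]).round(1)
for n,c,rad,z0,z1 in [("gaugetop",(.441,-.114),.04,.021,.035),("gaugeall",(.441,-.114),.065,.006,.035),("elem",(.56,-.05),.03,.048,.07),
  ("coiltop",(.689,-.1),.04,.025,.04),("coilall",(.689,-.1),.05,.008,.04),("slong",(.565,.062),.05,.008,.03),("sshort",(.444,.015),.03,.008,.03)]:
    print(n,"T",*st(near(A,t,c,rad,z0,z1)));print("   S",*st(near(B,s,c,rad,z0,z1)))
hits=t["color"]
for n,c in(("trayR",(.524,-.3)),("trayL",(.538,.301))):
    for nm,C,im in(("T",A,t),("S",B,s)):
        P=near(C,im,c,.15,.012,.024);print(n,nm,*st(P))
        rr=cv2.minAreaRect(P[:,:2].astype(np.float32)*1000);b=cv2.boxPoints(rr);e=[b[1]-b[0],b[2]-b[1]]
        L=max(e,key=np.linalg.norm);L=L/np.linalg.norm(L);L=L*np.sign(L[0]);N=np.array([-L[1],L[0]])
        d=P[:,:2]*1000-np.array(rr[0]);u=d@L;v=d@N;k=(abs(v)<45)
        print("  axis",L.round(3),"hist",{int(x):int(n) for x,n in zip(range(-125,125,5),np.histogram(u[k],range(-125,130,5))[0]) if n>3})
print("tbl",np.median(near(A,t,(.5,.2),.02,-.02,.02)[:,2]),np.median(near(B,s,(.5,.2),.02,-.02,.02)[:,2]))
E
```

```text
gaugetop T 455 mean [ 438.7 -113.9] rect [ 438.8 -113.9] [48.3 47.5] 44.4 pca 83.1 z [24.4 27.8 30.7]
   S 309 mean [ 438.9 -112.6] rect [ 440.3 -113.6] [48.9 50.2] 11.2 pca 124.5 z [22.9 26.1 28. ]
gaugeall T 534 mean [ 441.7 -115.7] rect [ 436.1 -125.2] [87.7 87.2] 60.2 pca 152.1 z [14.7 27.5 30.6]
   S 455 mean [ 437.7 -109. ] rect [ 448.1 -113.7] [66.3 51.7] 0.4 pca 141.6 z [ 9.4 25.3 27.7]
elem T 175 mean [564.  -52.7] rect [564.  -52.3] [29.7 29.5] 42.1 pca 163.9 z [52.9 56.  59. ]
   S 120 mean [563.6 -50.3] rect [565.4 -51.4] [28.2 30.9] 41.8 pca 127.9 z [50.4 54.7 57. ]
coiltop T 311 mean [ 691.6 -105.4] rect [ 694.4 -104.6] [49.7 32.8] 23.0 pca -159.0 z [27.  30.7 33.7]
   S 155 mean [ 690.6 -103. ] rect [ 693.2 -103.8] [47.8 33.9] 22.3 pca -155.6 z [26.1 29.6 32. ]
coilall T 361 mean [ 691.3 -104.6] rect [ 696.7 -104. ] [55.5 32.9] 21.5 pca -158.0 z [16.1 30.2 33.7]
   S 286 mean [689.1 -99.6] rect [ 696.9 -102.2] [56.  34.2] 22.3 pca -151.8 z [ 9.7 26.6 31.5]
slong T 297 mean [571.3  56.8] rect [570.9  57.2] [60.9 49.5] 20.9 pca 163.3 z [13.  20.  24.7]
   S 241 mean [568
[... 626 characters left out ...]
115: 41}
trayL T 848 mean [540.  310.6] rect [530.8 340.5] [193.7 210.1] 13.1 pca -145.1 z [13.  18.9 22.6]
  axis [ 0.227 -0.974] hist {-105: 9, -100: 8, -20: 66, -15: 51, -10: 5, -5: 4, 0: 6, 5: 6, 10: 4, 20: 7, 30: 5, 35: 6, 40: 5, 45: 4, 50: 5, 55: 4, 60: 4, 65: 5, 75: 5, 85: 5, 90: 5, 95: 5, 100: 96}
trayL S 1572 mean [537.1 308.6] rect [531.9 340.2] [196.3 211.6] 13.1 pca -154.6 z [12.9 17.4 20.8]
  axis [ 0.226 -0.974] hist {-105: 19, -100: 8, -20: 170, -15: 23, -10: 11, -5: 11, 0: 11, 5: 12, 10: 11, 15: 9, 20: 14, 25: 10, 30: 12, 35: 11, 40: 12, 45: 10, 50: 9, 55: 9, 60: 11, 65: 8, 70: 8, 75: 10, 80: 11, 85: 7, 90: 9, 95: 15, 100: 147}
tbl 0.0006659019914299069 -0.0004967221963498858
```

```bash
cat >> h.py <<'E'
from scipy.spatial.transform import Rotation as R
def shift(x,y,zg,yaw):
    "tool-frame shift (cm) and rotvec to bring grasp point to x,y,zg (m), tool x at yaw (deg), tool down"
    s=sense();R0=R.from_quat(s["orientation"]);a=np.radians(yaw)
    G=R.from_matrix(np.array([[np.cos(a),np.sin(a),0],[np.sin(a),-np.cos(a),0],[0,0,-1]]))
    d=R0.inv().apply(np.array([x,y,zg+r.pinch_z])-s["tcp_pos"])*100
    return d.round(2),(R0.inv()*G).as_rotvec().round(3)
E
python3 - <<'E'
from h import *
for c in("top","side"):
    im=viewer.get_image(c);C=cloud(im)
    for n,c0,yaw0,L,W in(("L",(.538,.301),11,189,122),("R",(.522,-.297),8,232,122)):
        m=(C[...,2]>.014)&(C[...,2]<.023)&(im["depth"]>0)
        P=C[m][:,:2]*1000; d=P-np.array(c0)*1000
        a=np.radians(yaw0);X=np.array([np.cos(a),np.sin(a)]);Y=np.array([-X[1],X[0]])
        for it in range(3):
            u=d@X;v=d@Y;k=(abs(u)<L/2+12)&(abs(v)<W/2+12);rr=cv2.minAreaRect(P[k].astype(np.float32))
            yw=rr[2] if rr[2]<45 else rr[2]-90;a=np.radians(yw);X=np.array([np.cos(a),np.sin(a)]);Y=np.array([-X[1],X[0]]);d=P-np.array(rr[0])
        u=d@X;v=d@Y;h=np.histogram(u[(abs(v)<45)&(abs(u)<80)],range(-80,81,2))
        print(c,n,np.round(rr,1) if 0 else rr, {int(h[1][i]):int(h[0][i]) for i in range(80) if h[0][i]>8})
print(shift(.438,-.114,.14,-27),shift(.438,-.114,.0226,-27))
E
```

```text
top L ((541.1013793945312, 298.57110595703125), (194.67950439453125, 123.7858657836914), 13.260913848876953) {-2: 9, 0: 46, 2: 21}
top R ((520.97607421875, -297.0069580078125), (235.99937438964844, 124.41178894042969), 7.888688087463379) {-50: 22, -48: 32, 14: 12, 16: 32, 18: 16}
side L ((542.4412841796875, 298.1304931640625), (197.65774536132812, 124.91017150878906), 12.655875205993652) {-2: 63, 0: 73, 2: 24}
side R ((523.0849609375, -296.49468994140625), (237.0980682373047, 130.9268035888672), 8.256157875061035) {-50: 34, -48: 12, 14: 20, 16: 19, 18: 10}
(array([ 38.55, -41.29,   8.43]), array([ 0.   , -0.   ,  0.768])) (array([ 38.55, -41.29,  20.17]), array([ 0.   , -0.   ,  0.768]))
```

>>> {"fn": "arm_command", "kwargs": {
  "plan": [
    [[38.5,-41.3,8,0,0,0.768,1],[38.5,-41.3,8,0,0,0.768,1],[38.5,-41.3,8,0,0,0.768,1],[38.5,-41.3,8,0,0,0.768,1],[38.5,-41.3,8,0,0,0.768,1],[38.5,-41.3,8,0,0,0.768,1],[38.5,-41.3,8,0,0,0.768,1],[38.5,-41.3,8,0,0,0.768,1],[38.5,-41.3,8,0,0,0.768,1],[38.5,-41.3,8,0,0,0.768,1],[38.5,-41.3,8,0,0,0.768,1],[38.5,-41.3,8,0,0,0.768,1],[38.5,-41.3,8,0,0,0.768,1],[38.5,-41.3,8,0,0,0.768,1]]
  ],
  "newtons": 15
}}

```text
time_s: 3.05
tcp_pos: [0.4372, -0.1151, 0.3249]
orientation: [0.972, -0.234, 0.0, 0.0]
wrist_force: [-0.2, 0.0, 0.1]
gripper_width: 0.0939
gripper_force: 0.0
```

```bash
python3 -c "
from h import *
print(shift(.439,-.114,.0226,-27))"
```

```text
(array([ 0.11, -0.18, 12.19]), array([ 0.   , -0.   , -0.002]))
```

>>> {"fn": "arm_command", "kwargs": {
  "plan": [
    [[0.1,-0.2,5,0,0,0,1],[0.1,-0.2,9,0,0,0,1],[0.1,-0.2,11.2,0,0,0,1],[0.1,-0.2,12.2,0,0,0,1],[0.1,-0.2,12.2,0,0,0,1],[0.1,-0.2,12.2,0,0,0,-1],[0.1,-0.2,12.2,0,0,0,-1],[0.1,-0.2,12.2,0,0,0,-1],[0.1,-0.2,12.2,0,0,0,-1],[0.1,-0.2,12.2,0,0,0,-1],[0.1,-0.2,12.2,0,0,0,-1]]
  ]
}}

```text
time_s: 4.42
tcp_pos: [0.4393, -0.1128, 0.2028]
orientation: [0.972, -0.233, 0.0, 0.0]
wrist_force: [-0.2, -0.9, 2.9]
gripper_width: 0.0496
gripper_force: 15.0
```

```bash
python3 -c "
from h import *
print(shift(.5755,-.2895,.095,8),shift(.5755,-.2895,.0256,8))"
```

```text
(array([20.16,  9.56, -7.25]), array([ 0.   , -0.   , -0.611])) (array([20.16,  9.56, -0.31]), array([ 0.   , -0.   , -0.611]))
```

>>> {"fn": "arm_command", "kwargs": {
  "plan": [
    [[0,0,-2,0,0,0,-1],[0,0,-7,0,0,0,-1],[20.2,9.6,-7.3,0,0,-0.611,-1],[20.2,9.6,-7.3,0,0,-0.611,-1],[20.2,9.6,-7.3,0,0,-0.611,-1],[20.2,9.6,-7.3,0,0,-0.611,-1],[20.2,9.6,-7.3,0,0,-0.611,-1],[20.2,9.6,-7.3,0,0,-0.611,-1],[20.2,9.6,-7.3,0,0,-0.611,-1],[20.2,9.6,-7.3,0,0,-0.611,-1],[20.2,9.6,-3.5,0,0,-0.611,-1],[20.2,9.6,-1.3,0,0,-0.611,-1],[20.2,9.6,-0.6,0,0,-0.611,-1],[20.2,9.6,-0.4,0,0,-0.611,-1],[20.2,9.6,-0.4,0,0,-0.611,-1]]
  ],
  "newtons": 20
}}

```text
time_s: 6.3
tcp_pos: [0.5761, -0.2901, 0.2076]
orientation: [0.998, 0.07, 0.001, 0.0]
wrist_force: [-0.5, 0.3, -0.9]
gripper_width: 0.0498
gripper_force: 20.0
```

```bash
python3 -c "
from h import *
im=viewer.get_image('side');cv2.imwrite('pics/s1.png',cv2.resize(im['color'][100:260,230:440,::-1],None,fx=3,fy=3,interpolation=cv2.INTER_CUBIC))
print(shift(.5755,-.2895,.0256,8),sense()['wrist_force'])"
```

```text
(array([-0.05, -0.07,  0.17]), array([ 0.001, -0.001,  0.   ])) [-0.05865953 -0.40890183 -1.63436519]
```

View pics/s1.png

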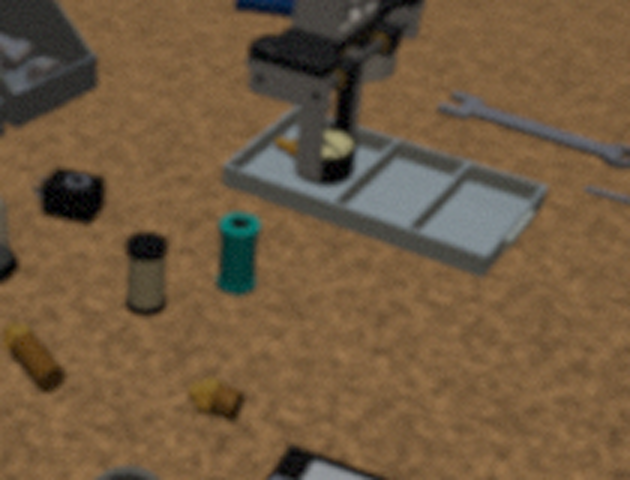

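The gauge hangs inside the wide compartment, at (325,160) in the crop. The crop also shows the cream element (147,270) beside the turquoise one (238,255).

>>> {"fn": "arm_command", "kwargs": {
  "plan": [
    [[0,0,0.1,0,0,0,-1],[0,0,0.2,0,0,0,-1],[0,0,0.2,0,0,0,-1],[0,0,0.2,0,0,0,-1]]
  ]
}}

```text
time_s: 6.85
tcp_pos: [0.576, -0.2901, 0.2059]
orientation: [0.998, 0.07, 0.001, 0.0]
wrist_force: [-1.1, 1.3, 5.8]
gripper_width: 0.0493
gripper_force: 20.0
```

>>> {"fn": "arm_command", "kwargs": {
  "plan": [
    [[0,0,0.15,0,0,0,0.3],[0,0,0.15,0,0,0,0.3],[0,0,0.15,0,0,0,0.3],[0,0,-2,0,0,0,0.3],[0,0,-7,0,0,0,0.3],[0,0,-11,0,0,0,0.3],[2.1,-23.8,-11,0,0,0,0.3],[2.1,-23.8,-11,0,0,0,0.3],[2.1,-23.8,-11,0,0,0,0.3],[2.1,-23.8,-11,0,0,0,0.3],[2.1,-23.8,-11,0,0,0,0.3],[2.1,-23.8,-11,0,0,0,0.3],[2.1,-23.8,-11,0,0,0,0.3]]
  ]
}}

```text
time_s: 8.48
tcp_pos: [0.5634, -0.0533, 0.3153]
orientation: [0.998, 0.068, 0.0, 0.001]
wrist_force: [0.1, -0.6, 0.3]
gripper_width: 0.0612
gripper_force: 0.0
```

```bash
python3 -c "
from h import *
print(shift(.564,-.0515,.040,8))
im=viewer.get_image('top');cv2.imwrite('pics/t1.png',cv2.resize(im['color'][130:310,200:440,::-1],None,fx=3,fy=3,interpolation=cv2.INTER_CUBIC))"
```

```text
(array([ 0.07, -0.19,  9.49]), array([ 0.001, -0.001, -0.003]))
```

View pics/t1.png

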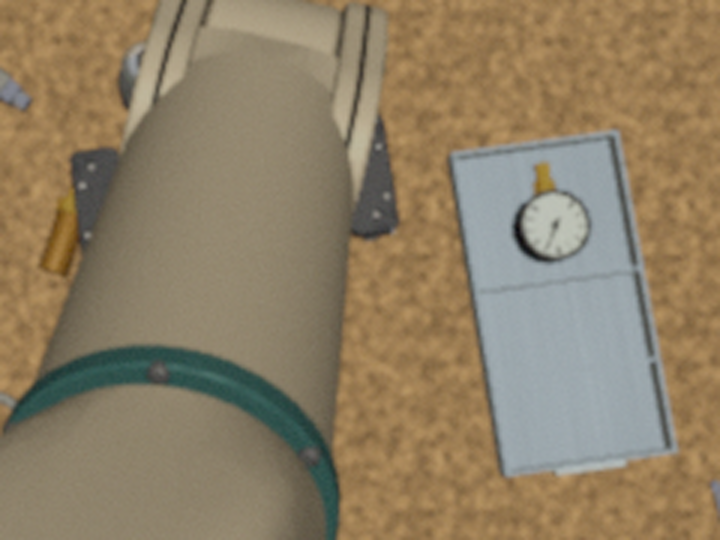

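The gauge lies dial up in the wide compartment at (555,225), stem along the tray. Next, the cream element.

>>> {"fn": "arm_command", "kwargs": {
  "plan": [
    [[0.1,-0.2,5,0,0,0,0.3],[0.1,-0.2,8.5,0,0,0,0.3],[0.1,-0.2,9.5,0,0,0,0.3],[0.1,-0.2,9.5,0,0,0,0.3],[0.1,-0.2,9.5,0,0,0,-1],[0.1,-0.2,9.5,0,0,0,-1],[0.1,-0.2,9.5,0,0,0,-1],[0.1,-0.2,9.5,0,0,0,-1],[0.1,-0.2,9.5,0,0,0,-1],[0.1,-0.2,9.5,0,0,0,-1]]
  ],
  "newtons": 12
}}

```text
time_s: 9.78
tcp_pos: [0.5644, -0.0493, 0.2201]
orientation: [0.998, 0.07, 0.001, 0.0]
wrist_force: [-0.0, -0.0, 4.8]
gripper_width: 0.0305
gripper_force: 12.0
```

```bash
python3 -c "
from h import *
print(sense()['tcp_pos'],shift(.505,-.2995,.043,8))"
```

```text
[ 0.56436261 -0.04934586  0.22013276] (array([-9.36, 23.95, -0.33]), array([ 0.   , -0.001,  0.   ]))
```

>>> {"fn": "arm_command", "kwargs": {
  "plan": [
    [[0,0,-1,0,0,0,-1],[0,0,-5,0,0,0,-1],[0,0,-10,0,0,0,-1],[-9.4,24,-10,0,0,0,-1],[-9.4,24,-10,0,0,0,-1],[-9.4,24,-10,0,0,0,-1],[-9.4,24,-10,0,0,0,-1],[-9.4,24,-10,0,0,0,-1],[-9.4,24,-10,0,0,0,-1],[-9.4,24,-5,0,0,0,-1],[-9.4,24,-2,0,0,0,-1],[-9.4,24,-0.9,0,0,0,-1],[-9.4,24,-0.5,0,0,0,-1],[-9.4,24,-0.5,0,0,0,-1]]
  ]
}}

```text
time_s: 11.52
tcp_pos: [0.5051, -0.2997, 0.2255]
orientation: [0.998, 0.07, 0.001, 0.0]
wrist_force: [0.5, -1.2, -1.2]
gripper_width: 0.0305
gripper_force: 12.0
```

```bash
python3 -c "
from h import *
im=viewer.get_image('side');cv2.imwrite('pics/s2.png',cv2.resize(im['color'][100:260,230:440,::-1],None,fx=3,fy=3,interpolation=cv2.INTER_CUBIC))
print(shift(.505,-.2995,.043,8),sense()['wrist_force'])"
```

```text
(array([ 0.  , -0.04,  0.23]), array([ 0.001, -0.002,  0.001])) [-0.79890082 -1.16171711 -0.60453419]
```

View pics/s2.png

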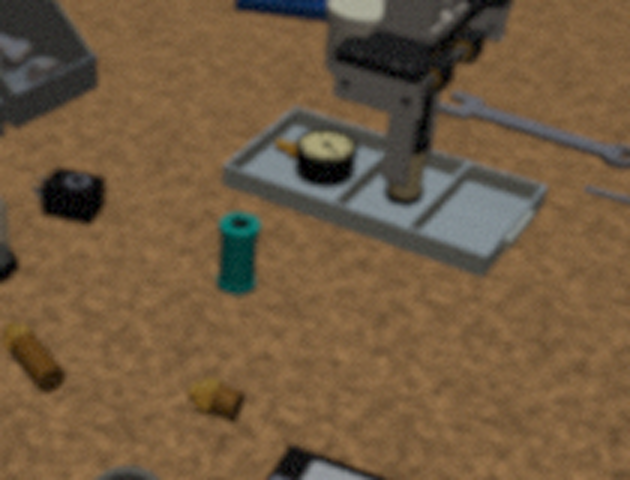

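The cream element hangs upright in the middle compartment, with its base at (405,192). I'll lower it the last 2 mm.

>>> {"fn": "arm_command", "kwargs": {
  "plan": [
    [[0,0,0.1,0,0,0,-1],[0,0,0.2,0,0,0,-1],[0,0,0.25,0,0,0,-1],[0,0,0.25,0,0,0,-1],[0,0,0.25,0,0,0,-1]]
  ]
}}

```text
time_s: 12.2
tcp_pos: [0.5047, -0.3003, 0.2231]
orientation: [0.998, 0.07, 0.001, 0.0]
wrist_force: [0.3, 0.4, 5.8]
gripper_width: 0.0303
gripper_force: 12.0
```

```bash
python3 -c "
from h import *
print(sense()['wrist_force'],shift(.4465,.006,.12,13))"
```

```text
[0.27416643 0.36526981 5.82073528] (array([ -1.49, -31.14,  -7.75]), array([ 0.001, -0.001, -0.087]))
```

>>> {"fn": "arm_command", "kwargs": {
  "plan": [
    [[0,0,0,0,0,0,0.2],[0,0,0,0,0,0,0.2],[0,0,0,0,0,0,0.2],[0,0,-3,0,0,0,0.2],[0,0,-8,0,0,0,0.2],[0,0,-10,0,0,0,0.2],[-1.5,-31.1,-9,0,0,-0.087,0.2],[-1.5,-31.1,-9,0,0,-0.087,0.2],[-1.5,-31.1,-9,0,0,-0.087,0.2],[-1.5,-31.1,-9,0,0,-0.087,0.2],[-1.5,-31.1,-9,0,0,-0.087,0.2],[-1.5,-31.1,-9,0,0,-0.087,0.2],[-1.5,-31.1,-7.8,0,0,-0.087,0.2],[-1.5,-31.1,-7.8,0,0,-0.087,0.2]]
  ]
}}

```text
time_s: 13.95
tcp_pos: [0.4462, 0.0041, 0.2993]
orientation: [0.994, 0.111, -0.001, 0.0]
wrist_force: [0.1, -1.0, -0.6]
gripper_width: 0.0561
gripper_force: 0.0
```

```bash
python3 -c "
from h import *
print(shift(.4455,.006,.0226,13))"
```

```text
(array([-0.01, -0.2 ,  9.63]), array([ 0.001,  0.002, -0.003]))
```

>>> {"fn": "arm_command", "kwargs": {
  "plan": [
    [[0,-0.2,5,0,0,0,0.2],[0,-0.2,8.5,0,0,0,0.2],[0,-0.2,9.6,0,0,0,0.2],[0,-0.2,9.6,0,0,0,0.2],[0,-0.2,9.6,0,0,0,-1],[0,-0.2,9.6,0,0,0,-1],[0,-0.2,9.6,0,0,0,-1],[0,-0.2,9.6,0,0,0,-1],[0,-0.2,9.6,0,0,0,-1],[0,-0.2,9.6,0,0,0,-1]]
  ],
  "newtons": 15
}}

```text
time_s: 15.2
tcp_pos: [0.446, 0.0077, 0.2046]
orientation: [0.994, 0.113, 0.001, 0.0]
wrist_force: [-0.2, -0.1, 5.8]
gripper_width: 0.0239
gripper_force: 15.0
```

```bash
python3 -c "
from h import *
a=np.radians(8);X=np.array([np.cos(a),np.sin(a)]);p=np.array([.522,-.297])-X*.086
print(p,sense()['tcp_pos'],shift(*p,.0256,8))"
```

```text
[ 0.43683695 -0.30896889] [0.44603056 0.00774266 0.20456991] (array([-8.01, 30.65, -0.14]), array([ 0.   , -0.001,  0.087]))
```

>>> {"fn": "arm_command", "kwargs": {
  "plan": [
    [[0,0,-1,0,0,0,-1],[0,0,-5,0,0,0,-1],[0,0,-8,0,0,0,-1],[-8,30.6,-9,0,0,0.087,-1],[-8,30.6,-9,0,0,0.087,-1],[-8,30.6,-9,0,0,0.087,-1],[-8,30.6,-9,0,0,0.087,-1],[-8,30.6,-9,0,0,0.087,-1],[-8,30.6,-9,0,0,0.087,-1],[-8,30.6,-7,0,0,0.087,-1],[-8,30.6,-4,0,0,0.087,-1],[-8,30.6,-4,0,0,0.087,-1]]
  ]
}}

```text
time_s: 16.7
tcp_pos: [0.436, -0.3066, 0.2428]
orientation: [0.998, 0.07, -0.002, -0.002]
wrist_force: [0.4, -0.1, -0.1]
gripper_width: 0.0232
gripper_force: 15.0
```

```bash
python3 -c "
from h import *
im=viewer.get_image('side');cv2.imwrite('pics/s3.png',cv2.resize(im['color'][100:220,300:440,::-1],None,fx=4.5,fy=4.5,interpolation=cv2.INTER_CUBIC))
print(shift(.43684,-.30897,.0256,8),sense()['wrist_force'],sense()['gripper_width'])"
```

```text
(array([0.02, 0.19, 3.8 ]), array([-0.002,  0.002,  0.001])) [-0.70994548  0.63252112 -0.64778232] 0.023869103421737183
```

View pics/s3.png

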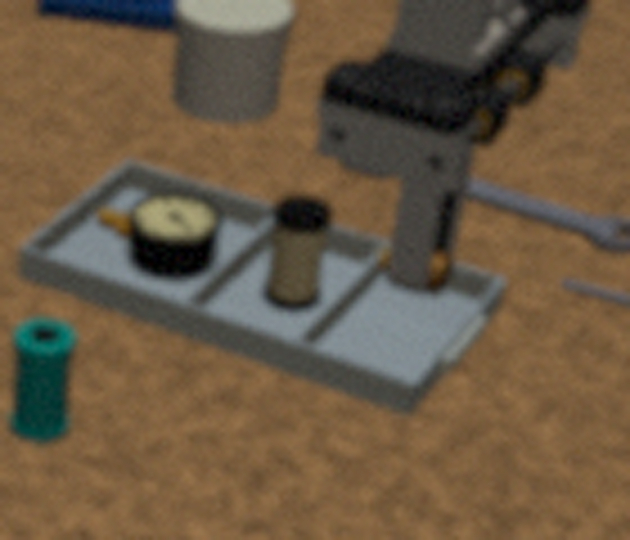

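The element stands upright in the middle compartment at (298,255), and the silencer is held level over the free one.

>>> {"fn": "arm_command", "kwargs": {
  "plan": [
    [[0,0,2,0,0,0,-1],[0,0,3,0,0,0,-1],[0,0,3.3,0,0,0,-1],[0,0,3.5,0,0,0,-1],[0,0,3.6,0,0,0,-1],[0,0,3.6,0,0,0,-1],[0,0,3.6,0,0,0,-1]]
  ]
}}

```text
time_s: 17.62
tcp_pos: [0.4367, -0.3084, 0.2084]
orientation: [0.998, 0.07, 0.0, 0.0]
wrist_force: [0.3, 0.1, -0.4]
gripper_width: 0.0233
gripper_force: 15.0
```

>>> {"fn": "arm_command", "kwargs": {
  "plan": [
    [[0,0,0.1,0,0,0,-1],[0,0,0.1,0,0,0,-1],[0,0,0.2,0,0,0,-1],[0,0,0.2,0,0,0,-1]]
  ]
}}

```text
time_s: 18.12
tcp_pos: [0.4366, -0.3085, 0.2074]
orientation: [0.998, 0.07, 0.001, -0.0]
wrist_force: [-1.7, 2.0, 13.0]
gripper_width: 0.0235
gripper_force: 15.0
```

```bash
python3 -c "
from h import *
print(sense()['wrist_force'],sense()['tcp_pos'])"
```

```text
[-1.73866015  2.04952988 13.02934017] [ 0.4366472  -0.3084727   0.20742859]
```

>>> {"fn": "arm_command", "kwargs": {
  "plan": [
    [[0,0,-0.1,0,0,0,0.1],[0,0,-0.1,0,0,0,0.1],[0,0,-0.1,0,0,0,0.1],[0,0,-3,0,0,0,0.1],[0,0,-8,0,0,0,0.1],[0,0,-12,0,0,0,0.1],[0,0,-12,0,0,0,0.1]]
  ]
}}

```text
time_s: 19.0
tcp_pos: [0.4374, -0.309, 0.3287]
orientation: [0.998, 0.07, 0.002, 0.002]
wrist_force: [0.2, -0.1, -0.3]
gripper_width: 0.0517
gripper_force: 0.0
```

```bash
python3 -c "
from h import *
print(shift(.6915,-.105,.14,22))"
```

```text
(array([ 28.01, -16.66,   0.89]), array([ 0.004, -0.004, -0.244]))
```

>>> {"fn": "arm_command", "kwargs": {
  "plan": [
    [[28,-16.7,0.5,0,0,-0.244,0.4],[28,-16.7,0.5,0,0,-0.244,0.4],[28,-16.7,0.5,0,0,-0.244,0.4],[28,-16.7,0.5,0,0,-0.244,0.4],[28,-16.7,0.5,0,0,-0.244,0.4],[28,-16.7,0.5,0,0,-0.244,0.4],[28,-16.7,0.5,0,0,-0.244,0.4],[28,-16.7,0.5,0,0,-0.244,0.4],[28,-16.7,0.5,0,0,-0.244,0.4]]
  ]
}}

```text
time_s: 20.12
tcp_pos: [0.6896, -0.106, 0.3214]
orientation: [0.982, 0.189, -0.0, 0.0]
wrist_force: [-0.2, 0.1, 0.2]
gripper_width: 0.0657
gripper_force: 0.0
```

```bash
python3 -c "
from h import *
print(shift(.6915,-.105,.0226,22))"
```

```text
(array([ 0.23, -0.02, 11.84]), array([ 0.   ,  0.001, -0.003]))
```

>>> {"fn": "arm_command", "kwargs": {
  "plan": [
    [[0.2,0,5,0,0,0,0.3],[0.2,0,9.5,0,0,0,0.3],[0.2,0,11.3,0,0,0,0.3],[0.2,0,11.8,0,0,0,0.3],[0.2,0,11.8,0,0,0,-1],[0.2,0,11.8,0,0,0,-1],[0.2,0,11.8,0,0,0,-1],[0.2,0,11.8,0,0,0,-1],[0.2,0,11.8,0,0,0,-1],[0.2,0,11.8,0,0,0,-1]]
  ],
  "newtons": 20
}}

```text
time_s: 21.38
tcp_pos: [0.693, -0.1034, 0.2044]
orientation: [0.982, 0.191, 0.001, 0.0]
wrist_force: [0.8, 0.4, 6.1]
gripper_width: 0.032
gripper_force: 20.0
```

```bash
python3 -c "
from h import *
a=np.radians(13);X=np.array([np.cos(a),np.sin(a)])
for t in(.0465,-.0465):
  p=np.array([.5415,.2985])+X*(t-.0055)
  print(p,shift(*p,.0256,13))"
```

```text
[0.58144917 0.30772299] (array([  5.05, -42.3 ,  -0.2 ]), array([ 0.001, -0.002,  0.157]))
[0.49083276 0.28680255] (array([ -4.14, -43.75,  -0.21]), array([ 0.001, -0.002,  0.157]))
```

>>> {"fn": "arm_command", "kwargs": {
  "plan": [
    [[0,0,-1,0,0,0,-1],[0,0,-5,0,0,0,-1],[0,0,-11,0,0,0,-1],[0,0,-14,0,0,0,-1],[0,0,-14,0,0,0,-1],[5,-42.3,-14,0,0,0.157,-1],[5,-42.3,-14,0,0,0.157,-1],[5,-42.3,-14,0,0,0.157,-1],[5,-42.3,-14,0,0,0.157,-1],[5,-42.3,-14,0,0,0.157,-1],[5,-42.3,-14,0,0,0.157,-1],[5,-42.3,-14,0,0,0.157,-1],[5,-42.3,-14,0,0,0.157,-1],[5,-42.3,-14,0,0,0.157,-1],[5,-42.3,-8,0,0,0.157,-1],[5,-42.3,-4,0,0,0.157,-1],[5,-42.3,-4,0,0,0.157,-1]]
  ]
}}

```text
time_s: 23.5
tcp_pos: [0.5796, 0.305, 0.2398]
orientation: [0.994, 0.111, -0.004, 0.002]
wrist_force: [-0.1, -0.8, -0.8]
gripper_width: 0.0319
gripper_force: 20.0
```

```bash
python3 -c "
from h import *
im=viewer.get_image('side');cv2.imwrite('pics/s4.png',cv2.resize(im['color'][160:345,60:270,::-1],None,fx=3,fy=3,interpolation=cv2.INTER_CUBIC))
print(shift(.5814,.3077,.0256,13),sense()['wrist_force'],sense()['tcp_pos'])"
```

```text
(array([ 0.11, -0.2 ,  3.63]), array([ 0.002,  0.002, -0.003])) [ 0.1858356   0.10876638 -0.87049683] [0.5808314  0.30560915 0.24230358]
```

View pics/s4.png

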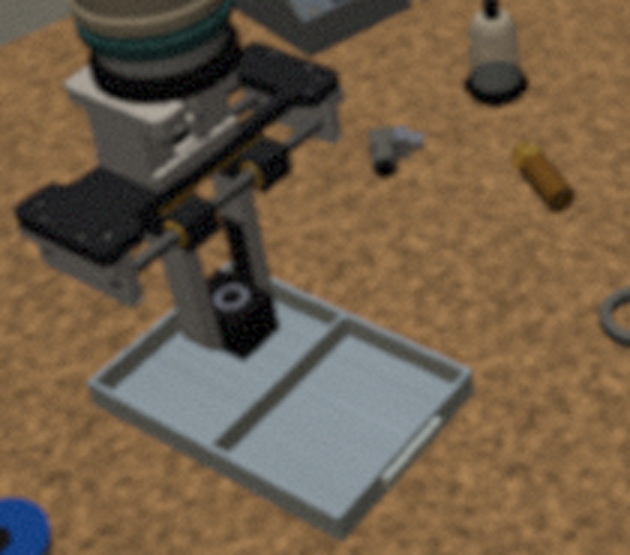

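The coil hangs level over the far compartment of tray2, at (240,315).

>>> {"fn": "arm_command", "kwargs": {
  "plan": [
    [[0,-0.1,2,0,0,0,-1],[0,-0.1,3,0,0,0,-1],[0,-0.1,3.2,0,0,0,-1],[0,-0.1,3.3,0,0,0,-1],[0,-0.1,3.3,0,0,0,-1],[0,-0.1,3.4,0,0,0,-1],[0,-0.1,3.4,0,0,0,-1]]
  ]
}}

```text
time_s: 24.42
tcp_pos: [0.5803, 0.3088, 0.2093]
orientation: [0.994, 0.113, 0.0, -0.0]
wrist_force: [1.1, -0.0, 0.0]
gripper_width: 0.032
gripper_force: 20.0
```

>>> {"fn": "arm_command", "kwargs": {
  "plan": [
    [[0,0,0.1,0,0,0,-1],[0,0,0.1,0,0,0,-1],[0,0,0.2,0,0,0,-1],[0,0,0.2,0,0,0,-1]]
  ]
}}

```text
time_s: 24.92
tcp_pos: [0.5803, 0.3087, 0.2074]
orientation: [0.994, 0.113, 0.0, -0.0]
wrist_force: [-0.3, -0.6, 1.2]
gripper_width: 0.0316
gripper_force: 20.0
```

>>> {"fn": "arm_command", "kwargs": {
  "plan": [
    [[0,0,0.1,0,0,0,-1],[0,0,0.1,0,0,0,-1],[0,0,0.1,0,0,0,0.1],[0,0,0.1,0,0,0,0.1],[0,0,0.1,0,0,0,0.1],[0,0,-3,0,0,0,0.1],[0,0,-8,0,0,0,0.1],[0,0,-11,0,0,0,0.1],[0,0,-11,0,0,0,0.1]]
  ]
}}

```text
time_s: 26.05
tcp_pos: [0.5812, 0.3089, 0.3197]
orientation: [0.994, 0.113, 0.002, -0.001]
wrist_force: [0.8, -1.1, 0.2]
gripper_width: 0.0519
gripper_force: 0.0
```

```bash
python3 -c "
from h import *
print(shift(.5705,.0585,.12,-15))
im=viewer.get_image('side');C=cloud(im)
m=(np.hypot(C[...,0]-.572,C[...,1]-.06)<.055)&(C[...,2]>.008)&(C[...,2]<.03)
print(m.sum(),cv2.minAreaRect((C[m][:,:2]*1000).astype(np.float32)))"
```

```text
(array([-6.68, 24.16,  1.86]), array([-0.002, -0.005,  0.489]))
239 ((575.3248901367188, 57.82599639892578), (21.76279067993164, 68.85503387451172), 75.27680206298828)
```

>>> {"fn": "arm_command", "kwargs": {
  "plan": [
    [[-6.7,24.2,1,0,0,0.489,0.1],[-6.7,24.2,1,0,0,0.489,0.1],[-6.7,24.2,1,0,0,0.489,0.1],[-6.7,24.2,1,0,0,0.489,0.1],[-6.7,24.2,1,0,0,0.489,0.1],[-6.7,24.2,1.5,0,0,0.489,0.1],[-6.7,24.2,1.5,0,0,0.489,0.1],[-6.7,24.2,1.5,0,0,0.489,0.1]]
  ]
}}

```text
time_s: 27.1
tcp_pos: [0.5693, 0.0595, 0.3017]
orientation: [0.992, -0.129, -0.0, -0.0]
wrist_force: [-0.3, 0.6, 0.3]
gripper_width: 0.0516
gripper_force: 0.0
```

```bash
python3 -c "
from h import *
print(shift(.5715,.0585,.0226,-15))"
```

```text
(array([0.25, 0.05, 9.87]), array([-0.   ,  0.001,  0.002]))
```

>>> {"fn": "arm_command", "kwargs": {
  "plan": [
    [[0.2,0,5,0,0,0,0.1],[0.2,0,8.8,0,0,0,0.1],[0.2,0,9.8,0,0,0,0.1],[0.2,0,9.8,0,0,0,0.1],[0.2,0,9.8,0,0,0,-1],[0.2,0,9.8,0,0,0,-1],[0.2,0,9.8,0,0,0,-1],[0.2,0,9.8,0,0,0,-1],[0.2,0,9.8,0,0,0,-1],[0.2,0,9.8,0,0,0,-1]]
  ]
}}

```text
time_s: 28.35
tcp_pos: [0.5716, 0.0574, 0.2048]
orientation: [0.991, -0.131, 0.0, -0.0]
wrist_force: [-1.7, 1.1, 5.7]
gripper_width: 0.0212
gripper_force: 20.0
```

```bash
python3 -c "
from h import *
print(shift(.4908,.2868,.0256,13))"
```

```text
(array([-13.75, -20.06,  -0.12]), array([-0.001, -0.001, -0.489]))
```

>>> {"fn": "arm_command", "kwargs": {
  "plan": [
    [[0,0,-1,0,0,0,-1],[0,0,-5,0,0,0,-1],[0,0,-10,0,0,0,-1],[-13.7,-20,-10,0,0,-0.489,-1],[-13.7,-20,-10,0,0,-0.489,-1],[-13.7,-20,-10,0,0,-0.489,-1],[-13.7,-20,-10,0,0,-0.489,-1],[-13.7,-20,-10,0,0,-0.489,-1],[-13.7,-20,-10,0,0,-0.489,-1],[-13.7,-20,-10,0,0,-0.489,-1],[-13.7,-20,-7,0,0,-0.489,-1],[-13.7,-20,-4,0,0,-0.489,-1],[-13.7,-20,-4,0,0,-0.489,-1]]
  ]
}}

```text
time_s: 29.98
tcp_pos: [0.4907, 0.2842, 0.2427]
orientation: [0.994, 0.112, -0.002, 0.001]
wrist_force: [-1.5, -0.3, 0.1]
gripper_width: 0.0212
gripper_force: 20.0
```

```bash
python3 -c "
from h import *
im=viewer.get_image('side');cv2.imwrite('pics/s5.png',cv2.resize(im['color'][160:345,60:270,::-1],None,fx=3,fy=3,interpolation=cv2.INTER_CUBIC))
print(shift(.4908,.2868,.0256,13),sense()['wrist_force'],sense()['tcp_pos'],sense()['gripper_width'])"
```

```text
(array([ 0.01, -0.23,  3.8 ]), array([ 0.001,  0.001, -0.003])) [ 0.14201349 -0.53115137 -1.10943565] [0.49130263 0.28455461 0.24397158] 0.021876128161276695
```

View pics/s5.png

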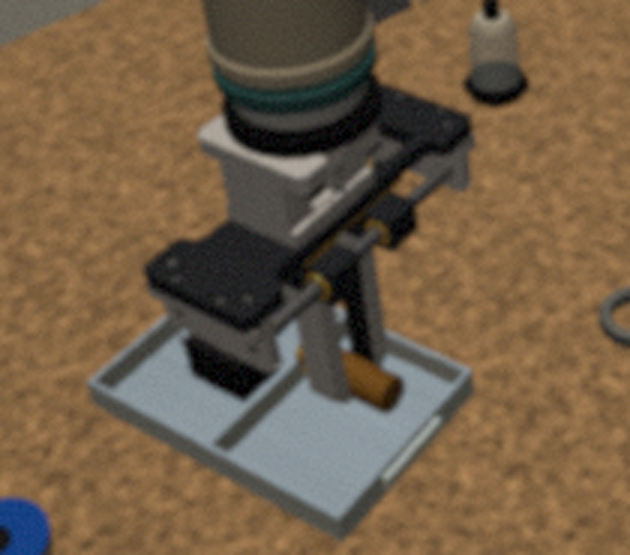

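The coil sits flat in the far compartment at (230,365). The long silencer hangs level over the near one at (355,385), so I'll lower it.

>>> {"fn": "arm_command", "kwargs": {
  "plan": [
    [[0,0,2,0,0,0,-1],[0,0,3,0,0,0,-1],[0,0,3.3,0,0,0,-1],[0,0,3.5,0,0,0,-1],[0,0,3.5,0,0,0,-1],[0,0,3.6,0,0,0,-1],[0,0,3.6,0,0,0,-1]]
  ]
}}

```text
time_s: 30.9
tcp_pos: [0.4909, 0.2861, 0.2083]
orientation: [0.994, 0.113, 0.0, -0.0]
wrist_force: [-0.4, 0.5, -0.8]
gripper_width: 0.0212
gripper_force: 20.0
```

>>> {"fn": "arm_command", "kwargs": {
  "plan": [
    [[0,0,0.1,0,0,0,-1],[0,0,0.1,0,0,0,-1],[0,0,0.2,0,0,0,-1],[0,0,0.2,0,0,0,-1]]
  ]
}}

```text
time_s: 31.4
tcp_pos: [0.4909, 0.2859, 0.2077]
orientation: [0.994, 0.113, 0.0, -0.001]
wrist_force: [-3.0, -1.6, 12.4]
gripper_width: 0.0213
gripper_force: 20.0
```

Touching the floor. Now I release, rise, and retreat to the robot side.

>>> {"fn": "arm_command", "kwargs": {
  "plan": [
    [[0,0,-0.1,0,0,0,0],[0,0,-0.1,0,0,0,0],[0,0,-0.1,0,0,0,0],[0,0,-3,0,0,0,0],[0,0,-9,0,0,0,0],[0,0,-15,0,0,0,0],[0,0,-18,0,0,0,0],[-28,-20,-18,0,0,0,0],[-28,-20,-18,0,0,0,0],[-28,-20,-18,0,0,0,0],[-28,-20,-18,0,0,0,0],[-28,-20,-18,0,0,0,0],[-28,-20,-18,0,0,0,0],[-28,-20,-18,0,0,0,0],[-28,-20,-18,0,0,0,0],[-28,-20,-18,0,0,0,0]]
  ]
}}

```text
time_s: 33.4
tcp_pos: [0.1745, 0.4173, 0.3863]
orientation: [0.994, 0.112, 0.0, 0.0]
wrist_force: [0.6, 0.5, -0.4]
gripper_width: 0.0473
gripper_force: 0.0
```

```bash
python3 -c "
from h import *
a=viewer.get_image('top')['color'][110:310,40:440,::-1];cv2.imwrite('pics/tf.png',cv2.resize(a,None,fx=2,fy=2,interpolation=cv2.INTER_CUBIC))
im=viewer.get_image('side')['color'][:,:,::-1];cv2.imwrite('pics/sf.png',cv2.resize(im[120:350,80:430],None,fx=2.2,fy=2.2,interpolation=cv2.INTER_CUBIC))"
```

```text
(no output)
```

View pics/tf.png

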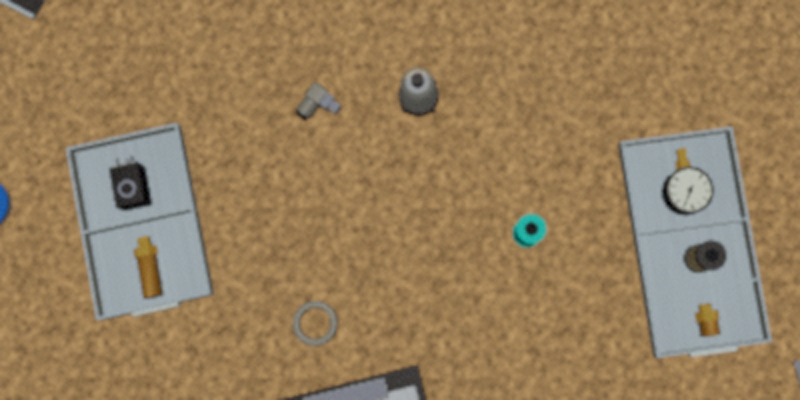

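View pics/sf.png

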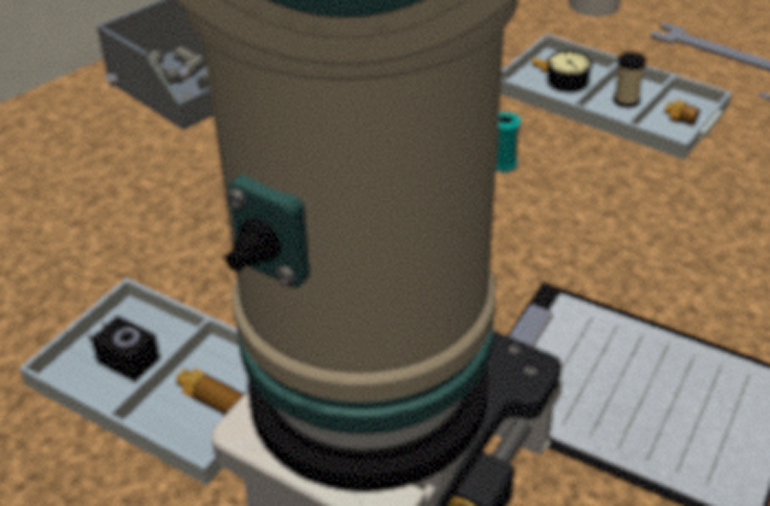

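All five parts lie in their own compartments, the right way up: coil (130,185), long silencer (148,268), gauge (688,190), element (705,255), short silencer (708,320). The bowl, elbow, ring nut and turquoise element have not moved, and the arm is clear.

```bash
python3 -c "
from h import *
print(job.sign_off())"
```

```text
the job is handed in; nothing more can be done
None
```

Both kits are made up and the job is handed in at about 33 s: all five parts were lowered into their own compartments without a drop, the right way up, and the final top view shows everything else where it was.

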